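# Ready a brass drain plug for a solvent soak

### The arm

A 7-joint arm with a two-finger parallel gripper is mounted at the origin on a cart in front of the work surface, level with it; the furniture and walls round the work are solid. World frame = base frame: x ahead of the robot, y to its left, z up, the work surface at z = 0. Lengths are in m, angles in rad, forces in N, time in s.
With the tool pointing down it reaches from about 0.4 to 0.85 m from the base axis. Payload 6.9 kg.
Tool frame: the origin (TCP) lies at the very end of the fingers, on their centre line; the grasp point (between the pads) lies behind it (arm.tcp_to_grasp is the z of the grasp point in the tool frame, in m); z points along the fingers, y is the direction in which the jaws open and shut (so a half turn about z gives the same grasp; the last joint's range is limited). The gripper opens to 85 mm and grips with 20 to 120 N. Pads are 22 mm wide; open, the fingers measure 114 mm over their backs; the gripper's body (76 mm by 85 mm) begins 54 mm behind the grasp point. The pads swing forward as they close: fully open they stand 13 mm farther back than shut.
Start: joints at [-1.161, 0.507, -0.238, 1.5, 0.126, 1.149, -0.155], TCP at [0.187, 0.596, 0.231] pointing down, gripper open.
Joint ranges: [-3.08, 3.08], [-0.24, 2.05], [-1.43, 1.35], [0, 2.5], [-1.52, 4.66], [0.17, 1.96], [-2.89, 2.89]. Speed limits (rad/s): [2.39, 2.39, 3.14, 3.14, 3.14, 3.14, 3.14].

### API

Orientations are given as a 3x3 rotation matrix whose columns are the frame's x, y, z axes.
In Python, from cell import arm gives the robot as it stands.
- The arm moves only by the shell command python3 -m crank 'ROWS' [OPENING] [FORCE]. ROWS is JSON, one flat list of numbers, 6 for each row, row after row: the shift along the tool's x, y, z as a fraction of full scale, then the turn, a rotation vector about the tool's x, y, z as a fraction of full scale. A call has 1 to 12 rows; each row is the pose to reach, as a shift and turn from the pose measured when the call began, along the tool's axes at that moment, turning the shorter way round; what a row does not reach only later rows make up. Full scale, the value 1, is 60 cm for a shift and pi rad for a turn. A row lasts 1/10 s, in which the tool goes at most 50 mm and 8.59 degrees, less where a joint would pass 70% of its speed; a pose out of reach is approached as far as the arm can. A call with a number of a shift or a turn outside -1 to 1 is refused whole. A call with a gripper value outside its range is refused whole. OPENING is the opening, from 0 (shut) to 1 (fully open), set as the call begins (- or left out, the last holds). The fingers move at their own pace and stop on an object; FORCE is the grip in N (left out, the last holds). Time passes only in rows, so rows that repeat a pose let the fingers close. It gives the time, the measured TCP pose, the force and the opening at its end, in the units of the state.
- arm.sense(): the state, without advancing time (a new reading comes with each control period).
- arm.grab_frame(name): name is "side" or "top"; returns the picture (480x640x3 uint8, red, green, blue); there is no depth.
- arm.camera_info(name): a dict with "intrinsics" (3x3 intrinsics, pixels), "position" and "rotation" of the camera in the world. Camera axes: x right, y up, looking along -z (the intrinsics and any distortion apply to the point x, -y, -z); pixel columns grow to the right and rows downward; lengths in m; the calibration is good to about 2 mm. A picture is of the moment at which its call begins. camera_info takes no time and is no camera call.
- arm.job_done(): hands the job in, once; it reports no verdict.
Trained networks look in the newest picture that a camera, given by its name, has taken for a name from the list of things; names that differ only in an ending like _2 or _b are one class to them, and where a whole thing is asked for, a point or a joint stands for the part that bears it (a point fixed in the world has none). Each returns a list of dicts, best first, with "confidence" (0 to 1); they miss things now and then, are a little off and sometimes report something else, mostly with a low value. They report only what shows in the picture. A call takes as long as a camera call. They do not tell look-alikes from the thing itself.
- arm.outline_of(label, camera): "mask" (480x640 bool, what is visible of it) and "at" ([column, row] in pixels, amid what is visible of it).
The state is a dict: "time_s": time; "joints": joint angles; "qd": joint speeds; "effort": joint torques, N m; "ee_pos": TCP position; "tool_rot": TCP orientation; "ft_force": force on the tool from outside, world axes, zero at the start; "torque": the same for the moment, N m; "width": finger opening in m.
Only numpy, scipy, OpenCV 4.12 (cv2) and the standard library are available. Lean on these libraries where they do the work, as an engineer would, in place of code of your own. Each camera call takes 0.05 s, during which the arm holds its last target. There are 200 camera calls.

### The job

Get the brass drain plug ready for soaking: pluck it out of its pocket in the wooden block, set it down gently in the aluminium dish and let go of it. Then open the solvent tin: grip its red safety cap, press it straight down, keep it pressed while you turn it counter-clockwise (seen from above) by about 60 degrees until it is free, and lift it off. Finish while holding the cap level and still, 5 to 10 cm above the open mouth, leaving the tin standing in its cradle, the other two plugs in their pockets and the other tools alone.

Things in the scene. Friction and masses are not known exactly. Their poses are not given: they have to be found in the camera images.
- brass_plug_c (a point): brass drain plug, 26 mm tall, 30 g, upright in one of the three pockets; point at its centre, half-way up. Hexagonal head, 14 mm across flats (16 across corners), from this point up 13 mm: grip here. Round flange, 20 mm wide, from this point down 2 mm, lies on the block; below it an 11 mm long foot, 10 mm wide, loose in its hole. z up; one pair of flats faces its +x and -x
- steel_plug_c (a point): a steel plug of the same size, in another pocket of the block; it stays there. Point at its centre
- black_plug_c (a point): a black plastic plug of the same size, in another pocket of the block; it stays there. Point at its centre
- tray: wooden pocket block fixed to the bench, 56 (x) by 146 (y) by 16 mm high; origin at the centre of its underside. Three holes 12.5 mm wide, 13 mm deep, in a row along its y axis, 42 mm apart, the middle one at its centre; which plug stands where varies. Fingers that close along the block's x axis stay clear of the neighbouring plugs
- dish_in (a point): loose round aluminium dish; this point is the centre of its inner floor, 3 mm above the bench. Floor 86 mm wide inside, 98 mm wide inside at the rim, which stands 23 mm above this point; wall 3 mm
- cap_c (a point): red ribbed push-and-turn cap on the tin, 47 mm in diameter, 30 mm tall, 45 g, white turn arrows on top; point at its centre, half-way up, on its axis. z up; x and y agree with the tin's while locked. Pressed down 3 mm or more, it turns counter-clockwise seen from above; free to lift from 38 to 82 degrees past the locked position (best 60); a stop ends the turn at 85
- tin_mouth (a point): centre of the mouth of the solvent tin, top of its white neck (31 mm wide), 155 mm above the bench. Locked cap's centre: 4 mm below this point. Tin's flat top: 27 mm below it, 8 mm below the locked cap's lower edge; collar round the neck: 49 mm wide, 3 mm high. Tin 54 (x) by 92 (y) by 122 mm high, 0.64 to 0.92 kg, loose in its cradle. z up, y along its long side
- cradle: wooden cradle screwed to the bench that keeps the tin from turning and shifting (1.5 mm of play on each side): 77 mm (x) by 171 mm (y) with its screw flanges, walls 30 mm high, floor 6 mm; origin at the centre of its underside
- paint_brush: loose paint brush with a red handle, 53 x 184 x 14 mm, lying on the bench beyond the dish; leave alone
- ratchet: loose steel ratchet, 28 x 195 x 22 mm, lying near the bench's front edge; leave alone
- torch: loose black torch, 35 x 161 x 36 mm, lying left of the tin; leave alone
- liner (a joint): spring liner inside the cap, resting on the neck's rim: 0 with the cap locked, positive (m) as the cap is pressed: about 5 N at 0, 10 N at 0.003 (cap can turn), 14 N at 0.005, where the cap lands on a stop; -0.003 when the cap is off. Released in the free position, the cap rises about 3 mm by itself
Mind the look-alikes: they are no part of the job. Of the things that look like the part that bears cap_c, the largest one is meant.

How it is judged:
On the way, in this order (a step that is already met when the one before it is completed fails the run):
1. the brass plug lies in the dish, let go (horizontal distance between brass_plug_c and dish_in below 0.045 m and z of brass_plug_c in the frame of dish_in below 0.022 m and contact force between the fingers and brass_plug below 0.05 N), for 0.2 s.
2. the gripped cap is pressed down, at least 2.5 mm (z of cap_c in the frame of tin_mouth below -0.0065 m and contact force between the fingers and cap above 0.5 N).
3. the cap is turned out of its lock, at least 34 degrees, while still down on the neck (angle between the x axis of cap_c and the x axis of tin_mouth, either way round above 0.6 rad and z of cap_c in the frame of tin_mouth below 0.002 m).
At the end, for the whole second after the job is handed in: Fingers hold the cap still and level (17 degrees), clear of the tin: its centre 4.5 to 16.5 cm above the mouth, within 4 cm of its axis. The tin stands where it was (1 cm, 3 degrees), the brass plug lies in the dish, the other two plugs are in their pockets (8 mm) (z of cap_c in the frame of tin_mouth between 0.045 and 0.165 m and horizontal distance between cap_c and tin_mouth below 0.04 m and angle between cap_c's own z axis and vertical below 0.3 rad and contact force between the fingers and cap above 0.5 N and contact force between cap and tin below 0.05 N and linear speed of cap below 0.02 m/s and distance of tin_mouth from where it was at the start of the episode below 0.01 m and angle between tin_mouth's own z axis and vertical below 0.06 rad and horizontal distance between brass_plug_c and dish_in below 0.045 m and z of brass_plug_c in the frame of dish_in below 0.022 m and distance of each of steel_plug_c, black_plug_c from where it was at the start of the episode below 0.008 m); the arm keeps its last pose, push and grip.
It fails at once if the tin is lifted or tipped out of its cradle (distance of tin_mouth from where it was at the start of the episode above 0.025 m or angle between tin_mouth's own z axis and vertical above 0.2 rad).
It fails at once if the brass plug is dropped (falls free faster than 0.8 m/s, more than about 3 cm) (linear speed of brass_plug above 0.8 m/s and contact force between the fingers and brass_plug below 0.01 N).
It fails at once if one of the other plugs is pulled out of its pocket (distance of any of steel_plug_c, black_plug_c from where it was at the start of the episode above 0.015 m).
It fails at once if a bystander (brush, ratchet, torch) is pushed more than 3 cm (distance of any of paint_brush, ratchet, torch from where it was at the start of the episode above 0.03 m).
It also fails if it takes over 48 s, if anything falls off the work surface, if the arm or the gripper's body presses on something with over 40 N, if the wrist force passes 120 N, or if a joint passes its speed limit or range.

## Working session

There is one attempt and no reset: what is moved stays moved. The work goes in short steps, Python scripts to look and compute and a shell command to move; the robot and the scene stay as the last step left them, time stands still between calls to the robot, and variables do not carry over. Pictures are saved under pics/ and viewed, about 8 in all and at most 12, crops included, and the job is handed in when it is done.

```bash
ls; mkdir -p pics; python3 - <<'E'
from cell import arm
import cv2,numpy as np
s=arm.sense();print({k:np.round(v,3).tolist() for k,v in s.items()},arm.tcp_to_grasp)
for n in("side","top"):
    cv2.imwrite(f"pics/{n}0.png",arm.grab_frame(n)[:,:,::-1])
    c=arm.camera_info(n);print(n,c)
    for l in("brass_plug_c","steel_plug_c","black_plug_c","tray","dish_in","cap_c","tin_mouth","cradle"):
        for o in arm.outline_of(l,n)[:4]:
            m=o["mask"];ys,xs=np.where(m);print(l,round(o["confidence"],2),np.round(o["at"],1),m.sum(),xs.min(),xs.max(),ys.min(),ys.max())
print(arm.sense()["time_s"])
E
```

```text
pics
{'time_s': 0.0, 'joints': [-1.161, 0.508, -0.238, 1.501, 0.126, 1.149, -0.155], 'qd': [0.003, 0.001, -0.001, -0.0, -0.001, 0.0, -0.001], 'effort': [-0.001, -62.06, -2.187, -24.967, 0.013, 0.012, -0.0], 'ee_pos': [0.187, 0.596, 0.23], 'tool_rot': [[-0.954, 0.299, -0.001], [0.299, 0.954, -0.002], [-0.0, -0.002, -1.0]], 'ft_force': [-0.486, -0.403, -0.743], 'torque': [-0.054, -0.048, -0.0], 'width': 0.086} -0.0187
side {'intrinsics': array([[611.75183092,   0.        , 316.42233469],
       [  0.        , 611.75183092, 242.11996222],
       [  0.        ,   0.        ,   1.        ]]), 'position': array([0.5324711 , 1.43825471, 1.24796461]), 'rotation': array([[-0.99960143, -0.00149031,  0.02819148],
       [ 0.02253729, -0.6435186 ,  0.76509861],
       [ 0.01700151,  0.76542903,  0.6432957 ]])}
steel_plug_c 0.22 [303.8 283.7] 894 291 317 259 305
tray 0.98 [318.5 204.4] 453 306 333 192 222
dish_in 0.75 [320.1 247.9] 672 301 335 237 263
dish_in 0.23 [303.3 310.1] 664 284 321 281 323
cap_c 0.87 [302.9 259.6] 278 295 312 252 270
cap_c 0.65 [284.5 332.2] 179 279 293 328 343
cap_c 0.47
[... 392 characters left out ...]
,  0.99441159, -0.10181038],
       [-0.99950465,  0.02630737, -0.01727358],
       [-0.01449869,  0.10224244,  0.99465384]])}
brass_plug_c 0.59 [443.9 254.7] 48 442 449 252 259
steel_plug_c 0.39 [462.2 252.6] 53 460 467 248 255
black_plug_c 0.5 [482.4 249.6] 53 478 485 244 251
tray 0.57 [458.6 253.6] 1330 430 495 234 270
dish_in 0.92 [362.9 240.9] 1645 341 386 223 268
cap_c 0.74 [220.7 243.1] 196 214 229 232 247
cap_c 0.64 [219.7 202.4] 195 213 229 195 210
cap_c 0.56 [299.  228.3] 952 242 316 201 246
cap_c 0.19 [172.3 238.2] 797 127 195 227 248
tin_mouth 0.72 [284.5 221.2] 931 250 300 201 238
tin_mouth 0.27 [303.5 293.4] 598 260 342 286 297
cradle 0.97 [299.4 230.7] 1036 242 316 201 246
0.9
```

```bash
python3 - <<'E'
import cv2,numpy as np
t=cv2.imread("pics/top0.png")[170:310,120:520];s=cv2.imread("pics/side0.png")[160:360,230:400]
a=cv2.resize(t,(800,280),interpolation=cv2.INTER_CUBIC)
cv2.imwrite("pics/c1.png",a)
cv2.imwrite("pics/c2.png",cv2.resize(s,None,fx=3,fy=3,interpolation=cv2.INTER_CUBIC))
E
```

```text
(no output)
```

View pics/top0.png

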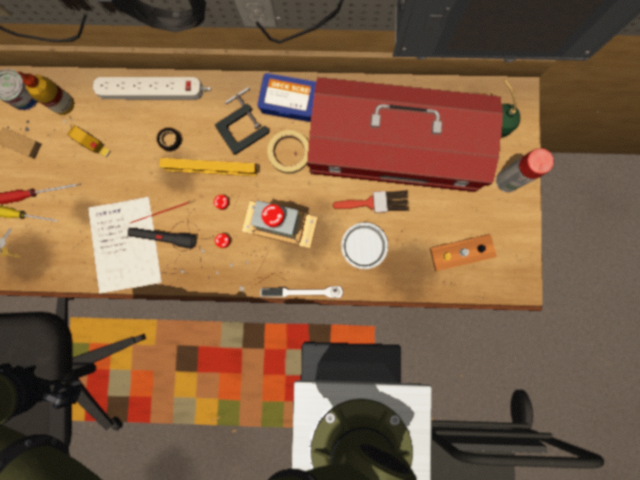

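View pics/c1.png

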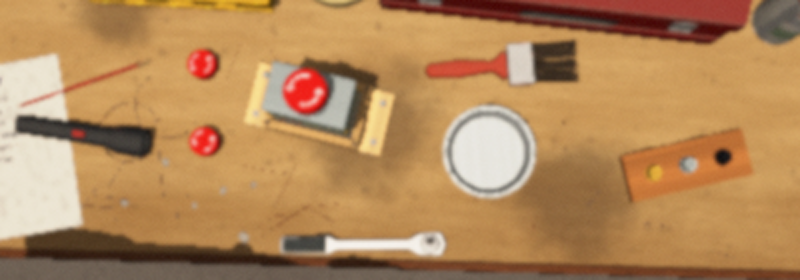

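View pics/c2.png

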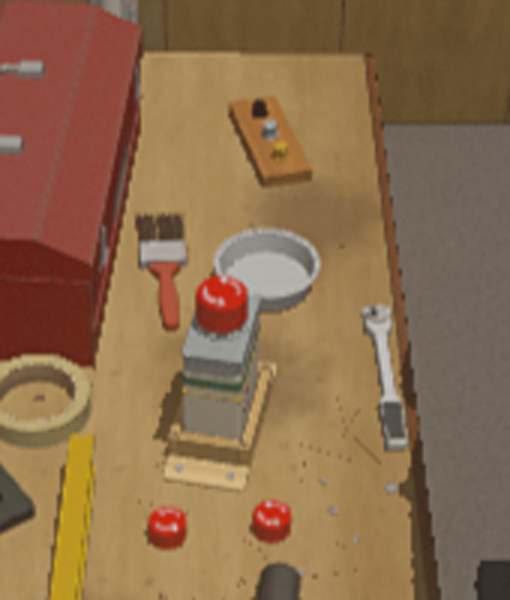

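The top crop shows three red-cap candidates: two small ones loose on the bench at about (221,202) and (222,240), and the large one on the grey tin at about (272,214). The large one is on the tin and is the one meant; the crop confirms it. In the block (458,253), the brass plug is the one on the left at (447,256), steel is at (465,252) and black at (482,248). The dish is at (364,246).

```bash
cat > h.py <<'E'
import numpy as np,cv2
from cell import arm
def ray(n,uv):
    c=arm.camera_info(n);d=np.linalg.solve(c["intrinsics"],[uv[0],uv[1],1.]);return c["position"],c["rotation"]@(d*[1,-1,-1])
def onz(n,uv,z):
    p,d=ray(n,uv);return p+d*(z-p[2])/d[2]
def proj(n,X):
    c=arm.camera_info(n);q=c["rotation"].T@(np.array(X)-c["position"])*[1,-1,-1];q=c["intrinsics"]@q;return q[:2]/q[2]
def tri(a,b):
    A=[];B=[]
    for n,uv in(("top",a),("side",b)):
        p,d=ray(n,uv);d/=np.linalg.norm(d);M=np.eye(3)-np.outer(d,d);A.append(M);B.append(M@p)
    return np.linalg.lstsq(np.vstack(A),np.hstack(B),rcond=None)[0]
E
python3 - <<'E'
from h import *
T=cv2.imread("pics/top0.png");S=cv2.imread("pics/side0.png")
def blob(I,f,box):
    x0,x1,y0,y1=box;m=np.zeros(I.shape[:2],np.uint8)
    h=cv2.cvtColor(I,cv2.COLOR_BGR2HSV)[y0:y1,x0:x1].astype(int);m[y0:y1,x0:x1]=f(h)
    n,l,st,ce=cv2.connectedComponentsWithStats(m);k=1+np.argmax(st[1:,4]);return (l==k).astype(np.uint8),st[k],ce[k]
red=lambda h:((h[...,0]<8)|(h[...,0]>170))&(h[...,1]>150)&(h[...,2]>90)
mt,st,ct=blob(T,red,(245,310,190,235));print("cap top",st,ct,onz("top",ct,.160))
ms,ss,cs=blob(S,red,(285,320,245,280));print("cap side",ss,cs,"tri",tri(ct,cs))
b=blob(T,lambda h:(h[...,0]>18)&(h[...,0]<32)&(h[...,1]>140)&(h[...,2]>90),(438,456,246,266));print("brass",b[1],b[2],onz("top",b[2],.028))
bs=blob(S,lambda h:(h[...,0]>18)&(h[...,0]<34)&(h[...,1]>140)&(h[...,2]>60),(316,330,204,218));print(bs[1],bs[2],tri(b[2],bs[2]))
for l in("tray","dish_in","cradle"):
    o=arm.outline_of(l,"top")or[None]
    if o[0]:
        m=o[0]["mask"].astype(np.uint8);cs_,_=cv2.findContours(m,0,2);c=max(cs_,key=cv2.contourArea)
        r=cv2.minAreaRect(c);print(l,r);P=[onz("top",p,{"tray":.016,"dish_in":.026,"cradle":.02}[l])for p in cv2.boxPoints(r)];print(np.round(P,3).tolist(),np.mean(P,0))
for l in("steel_plug_c","black_plug_c","brass_plug_c"):
    for o in arm.outline_of(l,"top")[:1]:
        ys,xs=np.where(o["mask"]);print(l,onz("top",[xs.mean(),ys.mean()],.031))
E
```

```text
cap top [262 204  22  23 306] [272.97385621 215.17647059] [0.51833225 0.20571394 0.16      ]
cap side [295 252  17  19 230] [303.37826087 261.60869565] tri [0.52081358 0.20747777 0.14435645]
brass [444 253   7   7  34] [446.85294118 256.05882353] [ 0.45055213 -0.18832052  0.028     ]
[321 207   5   7  27] [323. 210.] [ 0.45203747 -0.19063413  0.01810908]
tray ((462.2822265625, 251.99681091308594), (24.35356903076172, 63.550174713134766), 76.21839904785156)
[[0.47, -0.148, 0.016], [0.51, -0.293, 0.016], [0.454, -0.306, 0.016], [0.415, -0.162, 0.016]] [ 0.46194799 -0.22716596  0.016     ]
dish_in ((363.7500305175781, 245.25003051757812), (45.25482940673828, 44.547725677490234), 45.0)
[[0.469, 0.08, 0.026], [0.546, 0.007, 0.026], [0.472, -0.069, 0.026], [0.397, 0.003, 0.026]] [0.47101359 0.00545804 0.026     ]
cradle ((279.2508239746094, 223.0590362548828), (70.60137939453125, 33.43974304199219), 13.240520477294922)
[[0.497, 0.296, 0.02], [0.575, 0.281, 0.02], [0.541, 0.116, 0.02], [0.463, 0.132, 0.02]] [0.51883503 0.20641665 0.02      ]
steel_plug_c [ 0.46159015 -0.22585315  0.031     ]
black_plug_c [ 0.47203608 -0.26754018  0.031     ]
brass_plug_c [ 0.4514857  -0.18475757  0.031     ]
```

```bash
cat >> h.py <<'E'
from scipy.spatial.transform import Rotation as R
def go(pos,jaw_deg=None):
    "fractions to type for TCP pos, tool pointing down, jaw axis at jaw_deg (nearest half turn)"
    s=arm.sense();A=np.array(s["tool_rot"])
    a=np.arctan2(A[1,1],A[0,1])if jaw_deg is None else np.radians(jaw_deg)
    y=np.array([np.cos(a),np.sin(a),0]);z=np.array([0,0,-1.]);
    B=np.column_stack([np.cross(y,z),y,z])
    t=A.T@(np.array(pos)-s["ee_pos"])/.6;r=R.from_matrix(A.T@B).as_rotvec()/np.pi
    print("rows",np.round(np.r_[t,r],4).tolist(),"min rows",max(np.linalg.norm(t)*12,np.linalg.norm(r)*180/8.59))
E
python3 -c "
from h import *
go([.42,.2,.25],45);go([.451,-.187,.25],15)"
```

```text
rows [-0.5682, -0.5142, -0.0312, -0.0, -0.0, 0.1533] min rows 9.20301047056031
rows [-0.8104, -1.1142, -0.0312, -0.0, 0.0, 0.32] min rows 16.537074522826398
```

```bash
python3 -m crank '[-0.568,-0.514,-0.031,0,0,0.153,-0.568,-0.514,-0.031,0,0,0.153,-0.568,-0.514,-0.031,0,0,0.153,-0.568,-0.514,-0.031,0,0,0.153,-0.568,-0.514,-0.031,0,0,0.153,-0.568,-0.514,-0.031,0,0,0.153,-0.568,-0.514,-0.031,0,0,0.153,-0.568,-0.514,-0.031,0,0,0.153,-0.568,-0.514,-0.031,0,0,0.153,-0.568,-0.514,-0.031,0,0,0.153,-0.568,-0.514,-0.031,0,0,0.153]' 1 30
python3 -c "
from h import *
go([.451,-.187,.12],15)"
```

```text
time_s: 2.3
ee_pos: [0.4209, 0.1984, 0.2501]
tool_rot: [[-0.705, 0.71, 0.001], [0.71, 0.705, -0.0], [-0.001, 0.0, -1.0]]
ft_force: [-0.6, 0.6, -1.1]
width: 0.0853
rows [-0.491, -0.417, 0.217, 0.0002, 0.0001, 0.1655] min rows 8.156702703300727
```

```bash
python3 -m crank '[-0.491,-0.417,0.217,0,0,0.1655,-0.491,-0.417,0.217,0,0,0.1655,-0.491,-0.417,0.217,0,0,0.1655,-0.491,-0.417,0.217,0,0,0.1655,-0.491,-0.417,0.217,0,0,0.1655,-0.491,-0.417,0.217,0,0,0.1655,-0.491,-0.417,0.217,0,0,0.1655,-0.491,-0.417,0.217,0,0,0.1655,-0.491,-0.417,0.217,0,0,0.1655,-0.491,-0.417,0.217,0,0,0.1655,-0.491,-0.417,0.217,0,0,0.1655]' 0.45 30
python3 - <<'E'
from h import *
go([.451,-.187,.045],15)
a=arm.grab_frame("side")[:,:,::-1].copy();b=arm.grab_frame("top")[:,:,::-1].copy()
a=cv2.resize(a[120:250,270:390],(480,520),interpolation=2);cv2.imwrite("pics/c3.png",a)
print(proj("side",arm.sense()["ee_pos"]),proj("side",[.451,-.187,.031]))
E
```

```text
time_s: 3.4
ee_pos: [0.4515, -0.1844, 0.1199]
tool_rot: [[-0.261, 0.965, 0.0], [0.965, 0.261, 0.002], [0.001, 0.001, -1.0]]
ft_force: [0.0, 0.5, -0.4]
width: 0.0381
rows [-0.0041, -0.0021, 0.1249, 0.0003, -0.0004, 0.0008] min rows 1.4996862870062906
[324.1997033  185.82443765] [323.69575508 207.59079539]
```

View pics/c3.png

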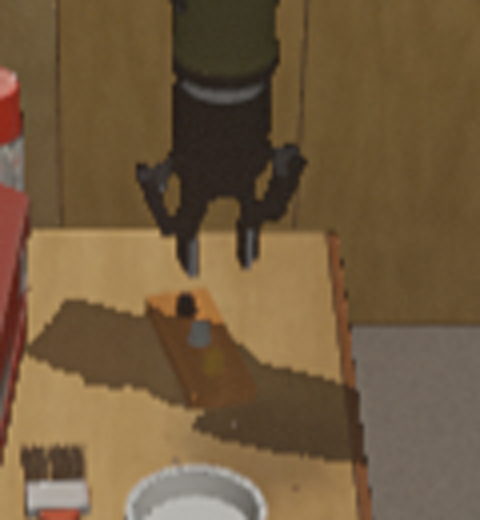

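The fingers hover above the block at crop (219,270), and their midpoint matches the projected TCP to about 1 px. The brass plug at crop (213,358) lies directly below in projection. Descending now.

```bash
python3 -m crank '[-0.004,-0.002,0.125,0,0,0.001,-0.004,-0.002,0.125,0,0,0.001,-0.004,-0.002,0.125,0,0,0.001,-0.004,-0.002,0.145,0,0,0.001,-0.004,-0.002,0.160,0,0,0.001,-0.004,-0.002,0.165,0,0,0.001,-0.004,-0.002,0.165,0,0,0.001,-0.004,-0.002,0.165,0,0,0.001]' 0.45 30
python3 - <<'E'
from h import *
a=arm.grab_frame("side")[:,:,::-1].copy();b=arm.grab_frame("top")[:,:,::-1].copy()
a=cv2.resize(a[180:230,300:350],(400,400),interpolation=2);b=cv2.resize(b[230:280,425:475],(400,400),interpolation=2)
cv2.imwrite("pics/c4.png",np.hstack([a,b]))
E
```

```text
time_s: 4.3
ee_pos: [0.4517, -0.1869, 0.022]
tool_rot: [[-0.26, 0.966, 0.002], [0.966, 0.26, 0.001], [0.0, 0.002, -1.0]]
ft_force: [-0.0, -0.3, 0.3]
width: 0.0385
```

View pics/c4.png

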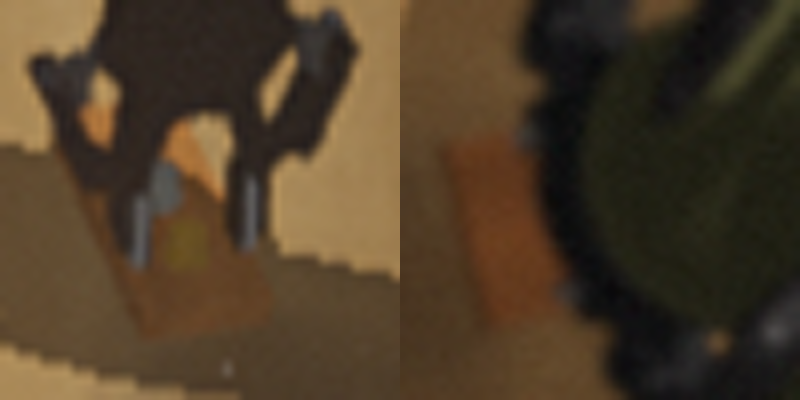

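The side crop shows the brass plug at crop (187,245), between the finger ends at (140,265) and (248,245). I'll close and lift.

```bash
python3 -m crank '[0,0,0.002,0,0,0,0,0,0.002,0,0,0,0,0,0.002,0,0,0,0,0,0.002,0,0,0,0,0,0.002,0,0,0,0,0,0.002,0,0,0,0,0,0.002,0,0,0,0,0,0.002,0,0,0]' 0 35; python3 -m crank '[0,0,-0.01,0,0,0,0,0,-0.02,0,0,0,0,0,-0.04,0,0,0,0,0,-0.08,0,0,0,0,0,-0.14,0,0,0,0,0,-0.14,0,0,0,0,0,-0.14,0,0,0]'
python3 - <<'E'
from h import *
for x in((.471,.004),(.469,.002)):go([*x,.105]);go([*x,.026]);
a=arm.grab_frame("side")[:,:,::-1].copy()
cv2.imwrite("pics/c5.png",cv2.resize(a[140:290,270:390],(480,600),interpolation=2))
print(proj("side",[.47,.004,.003]),[arm.sense()[k] for k in("width","ee_pos")])
E
```

```text
time_s: 5.2
ee_pos: [0.4517, -0.1871, 0.021]
tool_rot: [[-0.259, 0.966, 0.003], [0.966, 0.259, 0.001], [-0.0, 0.003, -1.0]]
ft_force: [-0.3, 1.2, 5.8]
width: 0.0124
time_s: 5.9
ee_pos: [0.452, -0.1872, 0.1059]
tool_rot: [[-0.26, 0.966, 0.005], [0.966, 0.26, -0.0], [-0.001, 0.005, -1.0]]
ft_force: [-0.8, -0.9, -0.6]
width: 0.0128
rows [0.2995, 0.1133, 0.0017, 0.0014, 0.0004, -0.0] min rows 3.8422008005988566
rows [0.2996, 0.1127, 0.1334, 0.0014, 0.0004, -0.0] min rows 4.161531516357838
rows [0.2971, 0.1092, 0.0017, 0.0014, 0.0004, -0.0] min rows 3.798611334104641
rows [0.2973, 0.1086, 0.1334, 0.0014, 0.0004, -0.0] min rows 4.121320860732069
[319.30586718 251.73720602] [0.012866554290195257, array([ 0.45142702, -0.18691588,  0.10508696])]
```

View pics/c5.png

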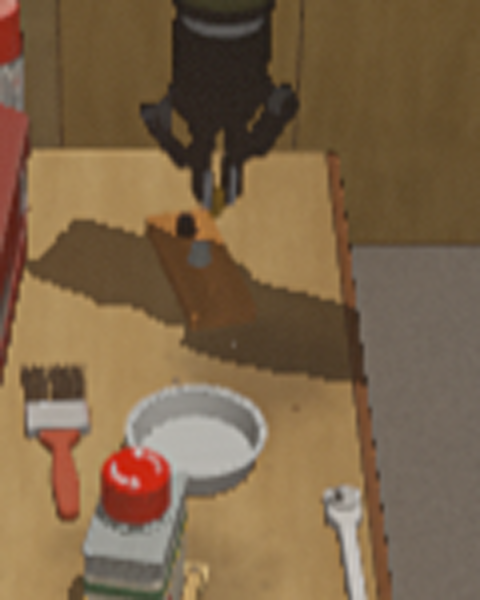

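The brass plug hangs between the fingers at crop (217,200) and its pocket is empty. The dish floor sits at crop (197,447), exactly where predicted. Next is the move over the dish and the lowering.

```bash
python3 -m crank '[0.299,0.113,0.002,0.001,0,0,0.299,0.113,0.002,0.001,0,0,0.299,0.113,0.002,0.001,0,0,0.299,0.113,0.002,0.001,0,0,0.299,0.113,0.002,0.001,0,0,0.299,0.113,0.06,0.001,0,0,0.299,0.113,0.11,0.001,0,0,0.299,0.113,0.125,0.001,0,0,0.299,0.113,0.13,0.001,0,0,0.299,0.113,0.134,0.001,0,0,0.299,0.113,0.138,0.001,0,0,0.299,0.113,0.138,0.001,0,0]'
```

```text
time_s: 7.15
ee_pos: [0.471, 0.0039, 0.023]
tool_rot: [[-0.259, 0.966, 0.001], [0.966, 0.259, -0.0], [-0.0, 0.001, -1.0]]
ft_force: [-0.1, -0.6, 0.0]
width: 0.0125
```

```bash
python3 -m crank '[0,0,0.003,0,0,0,0,0,0.005,0,0,0,0,0,0.007,0,0,0,0,0,0.007,0,0,0]'; python3 -m crank '[0,0,0,0,0,0,0,0,0,0,0,0,0,0,0,0,0,0,0,0,0,0,0,0,0,0,0,0,0,0]' 0.35
```

```text
time_s: 7.55
ee_pos: [0.4712, 0.0039, 0.019]
tool_rot: [[-0.259, 0.966, 0.002], [0.966, 0.259, -0.0], [-0.0, 0.001, -1.0]]
ft_force: [0.3, -0.3, 3.0]
width: 0.0126
time_s: 8.05
ee_pos: [0.4712, 0.0039, 0.019]
tool_rot: [[-0.259, 0.966, 0.001], [0.966, 0.259, -0.0], [-0.0, 0.001, -1.0]]
ft_force: [-0.1, 0.0, -0.4]
width: 0.0298
```

```bash
python3 -m crank '[0,0,-0.02,0,0,0,0,0,-0.1,0,0,0,0,0,-0.18,0,0,0,0,0,-0.26,0,0,0,0,0,-0.34,0,0,0,0,0,-0.36,0,0,0,0,0,-0.36,0,0,0]'
python3 - <<'E'
from h import *
go([.519,.206,.235],15);print(arm.sense()["joints"])
a=arm.grab_frame("side")[:,:,::-1];arm.grab_frame("top")
cv2.imwrite("pics/s6.png",a)
for n in("side","top"):
    for o in arm.outline_of("brass_plug_c",n)[:1]:print(n,o["confidence"],o["at"],onz(n,o["at"],.014))
E
```

```text
time_s: 8.75
ee_pos: [0.4719, 0.004, 0.2372]
tool_rot: [[-0.26, 0.966, 0.006], [0.966, 0.26, 0.001], [-0.001, 0.006, -1.0]]
ft_force: [0.2, 0.0, -0.4]
width: 0.0299
rows [0.3048, 0.1631, 0.0044, 0.002, 0.0003, 0.0002] min rows 4.149297745038644
[-0.28957332  0.2684577   0.29889955  1.88591838 -0.09418287  0.99427105
  0.31272013]
top 0.25 [460.1, 255.9] [ 0.45266247 -0.22252537  0.014     ]
```

```bash
python3 -m crank '[0.305,0.163,0.004,0.002,0,0,0.305,0.163,0.004,0.002,0,0,0.305,0.163,0.004,0.002,0,0,0.305,0.163,0.004,0.002,0,0,0.305,0.163,0.004,0.002,0,0,0.305,0.163,0.004,0.002,0,0,0.305,0.163,0.004,0.002,0,0]' 1 30
python3 - <<'E'
from h import *
a=arm.grab_frame("side")[:,:,::-1];b=arm.grab_frame("top")[:,:,::-1]
p=arm.sense()["ee_pos"];print(p,arm.sense()["joints"][6],proj("side",p),proj("side",[.519,.206,.166]))
go([.519,.206,.185],15);go([.519,.206,.139],15)
a=cv2.resize(a[180:320,260:350],(386,600),interpolation=2);b=cv2.resize(b[215:275,330:395],(414,382),interpolation=2)
b=cv2.copyMakeBorder(b,0,218,0,0,0);cv2.imwrite("pics/c7.png",np.hstack([a,b]))
E
```

```text
time_s: 9.65
ee_pos: [0.5164, 0.2043, 0.2297]
tool_rot: [[-0.258, 0.966, -0.01], [0.966, 0.258, -0.004], [-0.001, -0.01, -1.0]]
ft_force: [0.0, -1.2, 0.6]
width: 0.0854
[0.51676173 0.20384146 0.23055279] -0.05265733394099655 [305.17144746 236.13980617] [304.21827816 255.24480129]
rows [0.0026, 0.0052, 0.0759, -0.0028, 0.0003, -0.0007] min rows 0.9131759515752913
rows [0.0026, 0.0059, 0.1525, -0.0028, 0.0003, -0.0007] min rows 1.8321116175130907
```

View pics/c7.png

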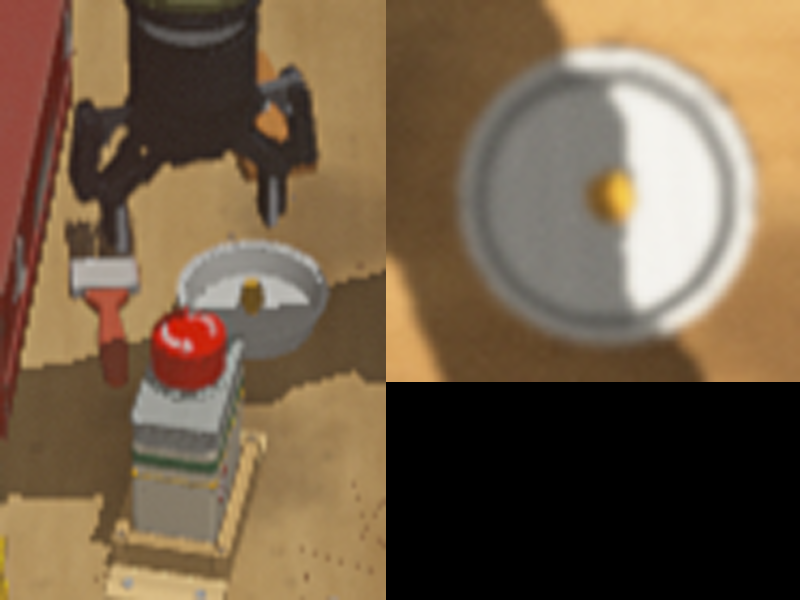

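The plug stands upright in the middle of the dish, about (604,195) in the right panel. The cap top is at side pixel (304,257), within 2 px of the prediction, and the open fingers straddle it. Descending and gripping next.

```bash
python3 -m crank '[0.003,0.005,0.076,-0.003,0,-0.001,0.003,0.005,0.076,-0.003,0,-0.001,0.003,0.006,0.11,-0.003,0,-0.001,0.003,0.006,0.14,-0.003,0,-0.001,0.003,0.006,0.156,-0.003,0,-0.001,0.003,0.006,0.156,-0.003,0,-0.001,0.003,0.006,0.156,-0.003,0,-0.001]'; python3 -m crank '[0,0,0,0,0,0,0,0,0,0,0,0,0,0,0,0,0,0,0,0,0,0,0,0,0,0,0,0,0,0,0,0,0,0,0,0,0,0,0,0,0,0,0,0,0,0,0,0]' 0 60
```

```text
time_s: 10.45
ee_pos: [0.5195, 0.2059, 0.138]
tool_rot: [[-0.259, 0.966, 0.001], [0.966, 0.259, -0.0], [-0.001, 0.001, -1.0]]
ft_force: [-0.6, 0.2, 0.5]
width: 0.0856
time_s: 11.25
ee_pos: [0.5197, 0.206, 0.1387]
tool_rot: [[-0.259, 0.966, 0.002], [0.966, 0.259, 0.0], [-0.001, 0.002, -1.0]]
ft_force: [-0.9, -0.2, 5.4]
width: 0.0459
```

```bash
python3 -m crank '[0,0,0.003,0,0,0,0,0,0.005,0,0,0,0,0,0.008,0,0,0,0,0,0.008,0,0,0,0,0,0.008,0,0,0]' - 80
```

```text
time_s: 11.75
ee_pos: [0.5198, 0.2061, 0.1351]
tool_rot: [[-0.259, 0.966, 0.003], [0.966, 0.259, 0.001], [-0.0, 0.003, -1.0]]
ft_force: [-2.6, -0.4, 11.5]
width: 0.0453
```

```bash
python3 -m crank '[0,0,0.003,0,0,0,0,0,0.004,0,0,0,0,0,0.004,0,0,0,0,0,0.004,0,0,0]'
```

```text
time_s: 12.15
ee_pos: [0.5199, 0.206, 0.1343]
tool_rot: [[-0.259, 0.966, 0.004], [0.966, 0.259, 0.001], [0.0, 0.004, -1.0]]
ft_force: [-3.4, -0.9, 12.7]
width: 0.0454
```

```bash
python3 -m crank '[0,0,0.005,0,0,-0.04,0,0,0.005,0,0,-0.08,0,0,0.005,0,0,-0.12,0,0,0.005,0,0,-0.16,0,0,0.005,0,0,-0.2,0,0,0.005,0,0,-0.24,0,0,0.005,0,0,-0.28,0,0,0.005,0,0,-0.32,0,0,0.005,0,0,-0.345,0,0,0.005,0,0,-0.345,0,0,0.005,0,0,-0.345]'
python3 - <<'E'
from h import *
s=arm.sense();print(s["torque"],s["joints"][6])
a=arm.grab_frame("side")[:,:,::-1];
cv2.imwrite("pics/c8.png",cv2.resize(a[220:320,260:350],(540,600),interpolation=2))
E
```

```text
time_s: 13.25
ee_pos: [0.5215, 0.2073, 0.1342]
tool_rot: [[-0.975, 0.222, 0.009], [0.222, 0.975, 0.004], [-0.008, 0.006, -1.0]]
ft_force: [-3.7, 0.5, 21.1]
width: 0.0452
[-0.16677095  0.72615681  0.09862029] 0.8550592670197988
```

View pics/c8.png

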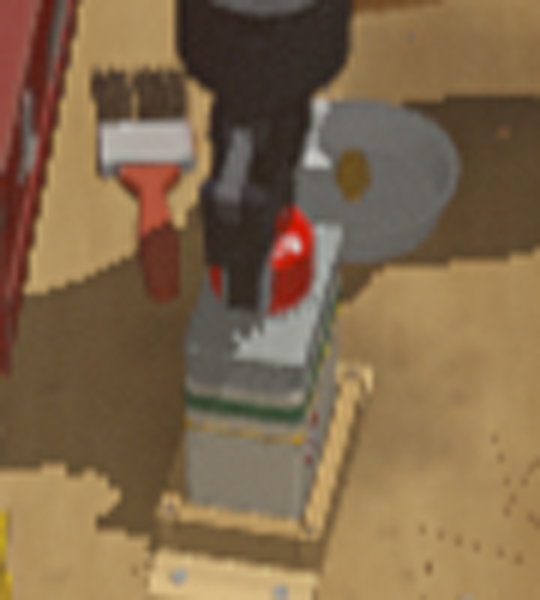

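The gripper has turned 62° with low moment about the axis (0.1 N m), so the cap turned with it. The tin still stands square in its cradle. Lifting gently.

```bash
python3 -m crank '[0,0,0,0,0,0,0,0,-0.004,0,0,0,0,0,-0.009,0,0,0,0,0,-0.014,0,0,0,0,0,-0.02,0,0,0,0,0,-0.02,0,0,0]'; python3 -c "
from h import *
print(arm.sense()['torque']);go([.5205,.2065,.213])"
```

```text
time_s: 13.9
ee_pos: [0.5214, 0.2072, 0.1464]
tool_rot: [[-0.975, 0.223, 0.009], [0.223, 0.975, 0.004], [-0.008, 0.006, -1.0]]
ft_force: [0.3, -0.4, 1.2]
width: 0.0454
[-0.04344596  0.06991258  0.00866883]
rows [0.0003, -0.0008, -0.111, 0.0018, 0.0024, -0.0] min rows 1.332485294048669
```

No resistance: the cap is free.

```bash
python3 -m crank '[0,0,-0.02,0,0,0,0,0,-0.05,0,0,0,0,0,-0.08,0,0,0,0,0,-0.105,0.001,0.002,0,0,0,-0.111,0.002,0.002,0,0,0,-0.111,0.002,0.002,0,0,0,-0.111,0.002,0.002,0,0,0,-0.111,0.002,0.002,0,0,0,-0.111,0.002,0.002,0,0,0,-0.111,0.002,0.002,0]'
python3 - <<'E'
from h import *
a=arm.grab_frame("side")[:,:,::-1];b=arm.grab_frame("top")[:,:,::-1]
a=cv2.resize(a[180:320,260:350],(386,600),interpolation=2);b=cv2.resize(b[190:275,230:310],(400,425),interpolation=2)
b=cv2.copyMakeBorder(b,0,175,0,0,0);cv2.imwrite("pics/c9.png",np.hstack([a,b]));s=arm.sense();print(s["ee_pos"],s["qd"].round(3),s["ft_force"])
E
```

```text
time_s: 14.9
ee_pos: [0.5206, 0.2069, 0.2125]
tool_rot: [[-0.975, 0.223, 0.0], [0.223, 0.975, -0.001], [-0.001, -0.001, -1.0]]
ft_force: [-0.2, 0.1, -0.9]
width: 0.0453
[0.52070831 0.20692826 0.21272122] [-0.001 -0.002  0.    -0.002  0.001 -0.     0.   ] [-0.08951594  0.06229593  0.42428621]
```

View pics/c9.png

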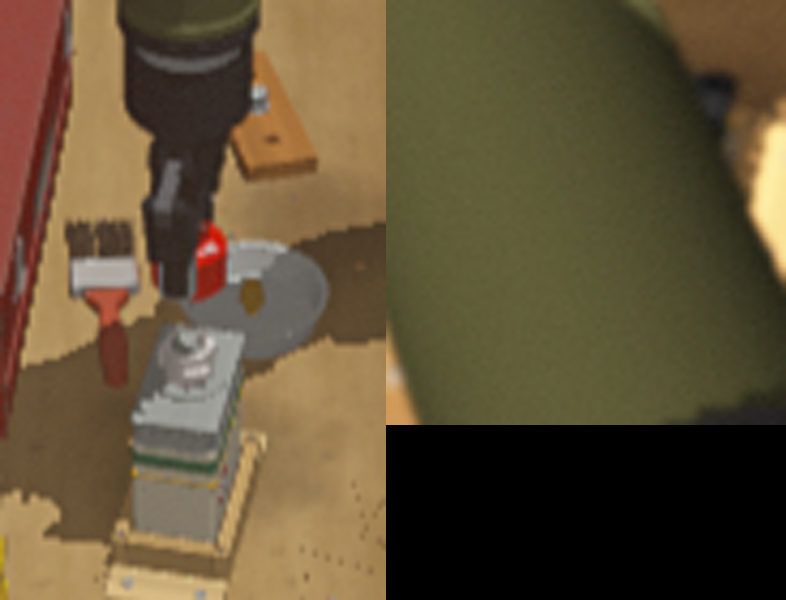

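The cap is held at about (190,265) in the left panel, clear above the open neck at (190,350). The tin stands in its cradle, the brass plug is in the dish at (252,296), and the arm is at rest.

```bash
python3 -c "
from cell import arm
print(arm.job_done())"
```

```text
the job is handed in; nothing more can be done
None
```

I handed the job in at about 15 s of robot time. No verdict was reported, so the result rests on my own checks.

- **Brass plug:** I plucked it from its pocket, set it down in the dish (about 3 N at touch) and let go. The last picture shows it standing mid-dish.
- **Cap:** I gripped the large cap on the tin and pressed it about 4.5 mm, with 12.7 N measured before the turn and 21 N by its end. I kept it pressed through a 62° counter-clockwise turn. It lifted off without resistance.
- **Final pose:** The cap is held level and still, by my estimate about 7 cm above the mouth, and the finger opening has been steady at 45 mm since the press. The last picture shows the open neck and the tin upright in its cradle.
- **Less certain:**
  - The detection network did not find the brass plug in the dish. It reported a low-confidence hit on the block instead, but the pictures clearly show the plug in the dish.
  - In the last picture the steel plug is in its pocket, but the gripper hid the black one. I last saw it in place after the brass plug was lifted and did not go near it again.
  - The final top view was blocked by the arm, so the last check rests on the side camera alone.

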